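Shut the curing box and hold its bayonet lamp locked

TASK

First push the curing box's amber door shut until it snaps home on its catch. Then take the blue lamp from its holder, fit its brass lugs into the socket in the box's roof, push it down against the spring and turn it a quarter turn clockwise seen from above; the socket is sprung to turn it back, so finish while still gripping the lamp and holding it pushed in and turned. Leave the other things on the table where they stand.

Things in the scene. Friction and masses are not known exactly. Their poses are not given: they have to be found in the camera images.
- curing_box: white box fixed to the table, 170 (its x) x 200 (its y) x 160 mm high, roof at 160 mm, front (door side) towards its -x. Origin: centre of its underside; z up. The socket's black collar stands 5 mm proud of the roof at its centre, within 45 mm of the axis
- socket (a point): centre of the lamp socket, on the top face of the black collar (165 mm up), axes as the box's. A round bore, 34 mm across, runs down through the 10 mm thick collar, with two slots for the lamp's lugs along the box's +x and -x (12.5 mm wide, ending 26 mm from the axis; red marks at their ends). Lugs clear the collar and can turn once the lamp head's underside is under 3 mm above its top
- press (a joint): how far the socket's spring plate is pushed down, m: 0 at rest (12 mm below the collar's top), 0.007 when the lamp's head rests on the collar, 0.004 when the lugs bear up against the collar's underside; spring 3 N at rest, about 6.5 N fully down
- twist (a joint): angle of the socket's cup on the spring plate, rad: 0 at rest (in line with the slots), grows clockwise seen from above, stop at 1.45. It goes along with the lamp's lugs, with about 0.1 rad of play; return spring 0.03 N m at rest, 0.12 N m at the stop
- door (a joint): opening angle of the box's front door, rad: 0 shut, grows as it swings out towards the box's -x (clockwise seen from above). A sprung roller resists with about 7 N at the free edge over the last 0.07 rad and pulls the door home below 0.03; on the catch it reads under 0.01
- door_hinge (a point): on the door's vertical hinge line, at the box's front left edge (box frame -85, +100 mm), 79 mm up. Axes turn with the door: it runs from here along -y for 199 mm, from 7 to 151 mm above the table, its outer face 12 mm towards -x; a small steel pull stands 12 mm farther out in the last 15 mm at the free edge, 35 to 85 mm up
- door_push (a point): point on the door's outer face, 150 mm from the hinge and 110 mm above the table; axes turn with the door, outward is -x
- lamp_head (a point): centre of the lamp's head, a blue finned block 36 x 36 mm, 50 mm high; z up, x along the lugs and the red stripe on top. The head ends 25 mm below this point; under it a shaft, 30 mm across, 19 mm long. Lamp about 0.18 kg, standing loosely upright in its holder, shaft end 5 mm above the table
- lamp_foot (a point): centre of the lower end of the lamp's shaft, 44 mm below the head's centre; axes as the head's. Here two brass lugs, alike, reach 23 mm from the axis along +x and -x, 9 mm wide, 6 mm high, flush with the shaft's end
- lamp_holder: shallow white square tray fixed to the table, 64 x 64 mm, 16 mm high, walls and floor 5 mm thick, the lamp stands in it. Origin: centre of the underside
- shaker_silver: silver glitter shaker, round jar with black cap, 48 mm across, 120 mm tall. Origin: centre of the underside. Not to be disturbed
- shaker_gold: gold glitter shaker, round jar with black cap, 48 mm across, 120 mm tall. Origin: centre of the underside. Not to be disturbed
- paint_plate: white plate, 150 mm across, 16 mm high, with yellow paint. Origin: centre of the underside. Not to be disturbed
- paint_brush: paint brush 170 mm long lying on the table. Not to be disturbed
- bear_figure: white bear figurine, 110 mm tall. Origin: centre of the underside. Not to be disturbed
Mind the look-alikes: they are no part of the job. What is shaped like the part that bears lamp_head but pink is not meant.

How it is judged:
By the outcome, as a careful person would: the job done as asked, in the order asked, and still so for the second after the job is handed in, while the arm keeps its last pose, push and grip.
It also fails if it takes over 58 s, if anything falls off the work surface, if the arm or the gripper's body presses on something with over 40 N, if the wrist force passes 120 N, or if a joint passes its speed limit or range.

ROBOT

A 6-joint arm with a two-finger parallel gripper is mounted at the origin on the work surface. World frame = base frame: x ahead of the robot, y to its left, z up, the work surface at z = 0. Lengths are in mm, angles in rad, forces in N, time in s.
With the tool pointing down it reaches from about 350 to 725 mm from the base axis. Payload 6 kg.
Tool frame: the origin (TCP) lies on the centre line of the jaws, within the pads' length; the fingertips stand 8 mm ahead of it and the grasp point (between the pads) lies 11 mm behind it; z points along the fingers, y is the line along which they close (so a half turn about z gives the same grasp; the last joint's range is limited). The gripper opens to 85 mm and grips with 20 to 120 N. Pads are 22 mm wide; open, the fingers measure 114 mm over their backs; the gripper's body (76 mm by 85 mm) begins 54 mm behind the grasp point. The pads swing forward as they close: fully open they stand 13 mm farther back than shut.
Start: joints at [1.47, 0.04, 0.085, 0, -1.615, -0.334], TCP at [252.709, 544.158, 202.261] pointing down, gripper open.
Joint ranges: [-2.56, 2.56], [-1.29, 2.01], [-1.08, 1.49], [-3.29, 1.98], [-2.81, -0.18], [-2.99, 2.99]. Speed limits (rad/s): [2.57, 2.57, 3.01, 3.14, 3.14, 3.14].

INTERFACE

Orientations are given as [roll, pitch, yaw] about the fixed x, y, z axes, in that order (R = Rz(yaw) Ry(pitch) Rx(roll)).
In Python, from rig import manip gives the robot as it stands.
- The arm moves only by the tool apply_moves, never from a script. Its argument "motion" is a list of rows, each a list of 4 numbers: the shift along the tool's x, y, z in m, then the turn about the tool's z in rad. In form: [[x, y, z, twist], ...]. A call has 1 to 12 rows; each row shifts and turns the commanded pose from where the row before left it, along the tool's axes as they then stand; what a row does not reach is not made up. A row lasts 1/8 s, in which the tool goes at most 62.5 mm and 10.7 degrees, less where a joint would pass 70% of its speed; a pose out of reach is approached as far as the arm can. A call is refused whole if a number of a shift passes 0.0625 or a number of a turn 0.188, either way. A call with a gripper value outside its range is refused whole. "hand" is the closure, from 0 (fully open) to 1 (shut), set as the call begins (left out, the last holds). The fingers move at their own pace and stop on an object; "squeeze" is the grip in N (left out, the last holds). Time passes only in rows, so rows that do not move let the fingers close. It gives the time, the measured TCP pose, the force and the opening at its end, in the units of the state.
- manip.state(): the state, without advancing time (a new reading comes with each control period).
- manip.read_camera(name): name is "scene" or "top" or "wrist"; returns the picture (480x640x3 uint8, red, green, blue); there is no depth.
- manip.calibration(name): a dict with "vertical_fov" (degrees; the focal length in pixels is half the picture's height over the tangent of half this angle, whatever the lens; pixels are square), "cx", "cy" (the principal point, pixels), "k1" (the pictures are not rectified: a ray, as slopes to the right and down, at radius r is drawn at 1 + k1 r^2 times it, then the intrinsics apply), "rvec" (rotation vector, rad) and "tvec" (3), from world to camera coordinates, as OpenCV has them. Camera axes: x right, y down, z forward; pixel columns grow to the right and rows downward; lengths in mm; the calibration is good to about 2 mm. A picture is of the moment at which its call begins: read the wrist's pose just before it. calibration takes no time and is no camera call; for the wrist camera it gives the pose at the moment of the call.
- manip.hand_in(): hands the job in, once; it reports no verdict.
The state is a dict: "time": time; "qpos": joint angles; "qd": joint speeds; "tau": joint torques, N m; "position": TCP position; "orientation": TCP orientation; "ft_force": force on the tool from outside, world axes, zero at the start; "ft_torque": the same for the moment, N m; "gripper_width": finger opening in mm.
Only numpy, scipy, OpenCV 4.12 (cv2) and the standard library are available. Lean on these libraries where they do the work, as an engineer would, in place of code of your own. Each camera call takes 0.05 s, during which the arm holds its last target. There are 200 camera calls.

## Working session

There is one attempt and no reset: what is moved stays moved. The work goes in short steps, Python scripts to look and compute and a tool call to move; the robot and the scene stay as the last step left them, time stands still between calls to the robot, and variables do not carry over. Pictures are saved under pics/ and viewed, on a budget of 16 in all, crops included, one or two more only if the job needs it, and the job is handed in when it is done.

Besides the shell and the picture viewer there is one more tool, called after ">>>" in YAML: its name, and indented under it one key for each argument. apply_moves: Moves the arm, as the interface text tells. Its arguments: {"type":"object","properties":{"motion":{"type":"array","items":{"type":"array","items":{"type":"number"}}},"hand":{"type":"number"},"squeeze":{"type":"number"}},"required":["motion"]}

```bash
mkdir -p pics; ls
cat > h.py <<'E'
import numpy as np, cv2
from rig import manip
def K(c):
    f=240/np.tan(np.radians(c["vertical_fov"])/2); return f
def ray(c,u,v):
    f=K(c); d=np.array([(u-c["cx"])/f,(v-c["cy"])/f]); s=d.copy()
    for _ in range(30): s=d/(1+c["k1"]*(s@s))
    R=cv2.Rodrigues(np.array(c["rvec"],float))[0]; t=np.array(c["tvec"],float).ravel()
    return -R.T@t, R.T@np.array([s[0],s[1],1])
def at_z(c,u,v,z):
    o,d=ray(c,u,v); return o+d*(z-o[2])/d[2]
def proj(c,P):
    R=cv2.Rodrigues(np.array(c["rvec"],float))[0]; t=np.array(c["tvec"],float).ravel()
    p=np.atleast_2d(P)@R.T+t; s=p[:,:2]/p[:,2:]; r2=(s**2).sum(1,keepdims=True)
    return s*(1+c["k1"]*r2)*K(c)+[c["cx"],c["cy"]]
def save(img,name): cv2.imwrite("pics/"+name,img[...,::-1])
E
python3 - <<'E'
from h import *
for n in ["scene","top"]:
    save(manip.read_camera(n),n+"0.png"); print(n,manip.calibration(n))
print(manip.state())
E
```

```text
pics
scene {'vertical_fov': 51.86671554330175, 'cx': 310.3230369577513, 'cy': 245.53123450296104, 'k1': -0.0054903085371523315, 'rvec': array([ 1.95661412,  1.57299041, -0.5878228 ]), 'tvec': array([ -99.75960299, -326.6705963 , 1578.2296797 ])}
top {'vertical_fov': 43.178054698623384, 'cx': 316.82407373279267, 'cy': 239.5410475268552, 'k1': -0.07637893531759218, 'rvec': array([ 2.13465578, -2.16113048,  0.15794573]), 'tvec': array([ -18.19502747,  547.00204751, 1724.12455669])}
{'time': 0.1, 'qpos': array([ 1.46972903e+00,  4.08100698e-02,  8.39089012e-02, -4.06459660e-04,
       -1.61552216e+00, -3.33710109e-01]), 'qd': array([-0.00018227, -0.00334499,  0.00313651,  0.00212154, -0.00126383,
        0.00034324]), 'tau': array([-6.02756758e-03, -3.69344366e+01,  3.48280299e+01,  6.95184052e+00,
       -4.58191673e-03,  3.27738285e-06]), 'position': array([252.51226361, 543.89355148, 201.34510951]), 'orientation': array([ 3.13992240e+00, -1.49243367e-04, -4.34759438e-01]), 'ft_force': array([ 0.2404904 , -1.0479993 , -0.73113004]), 'ft_torque': array([ 0.02257163, -0.02231713, -0.00726095]), 'gripper_width': 85.0863629013821}
```

View pics/scene0.png

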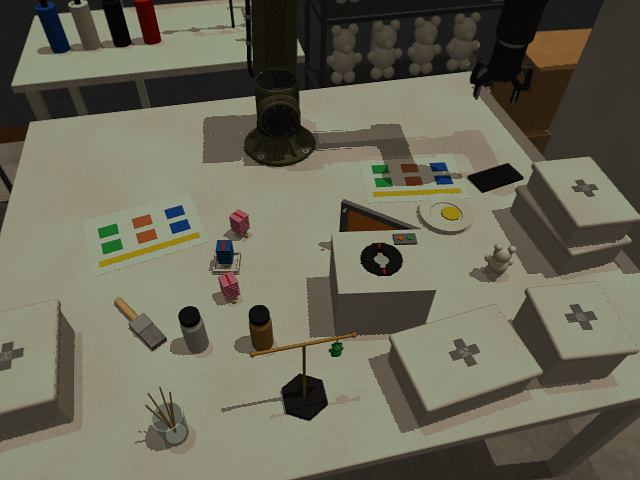

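View pics/top0.png

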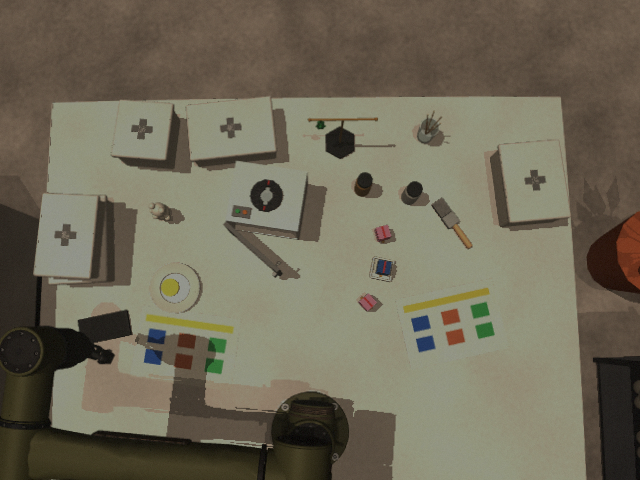

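The top view shows the box's socket near (267,195), with the open door running from its hinge at (228,226) to (282,272). The lamp candidates are blue at (382,268) and pink at (384,233) and (369,302). Only the blue one matches, and it stands in the tray. I'll enlarge both areas.

Run:
```python
from h import *
t=cv2.imread("pics/top0.png"); s=cv2.imread("pics/scene0.png")
def crop(i,x,y,w,h,k): return cv2.convertScaleAbs(cv2.resize(i[y:y+h,x:x+w],None,fx=k,fy=k,interpolation=cv2.INTER_CUBIC),alpha=1.3)
a=crop(t,215,155,100,125,4)      # 400x500
b=crop(t,362,248,40,40,10)[:,:400] # 400x400
c=crop(s,205,230,50,25,8) # 400x200
cv2.imwrite("pics/c1.png",np.hstack([a,np.vstack([b,c])[:500]]))
a=crop(s,315,190,130,145,4); cv2.imwrite("pics/c2.png",a)
```

```text
(no output)
```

View pics/c1.png

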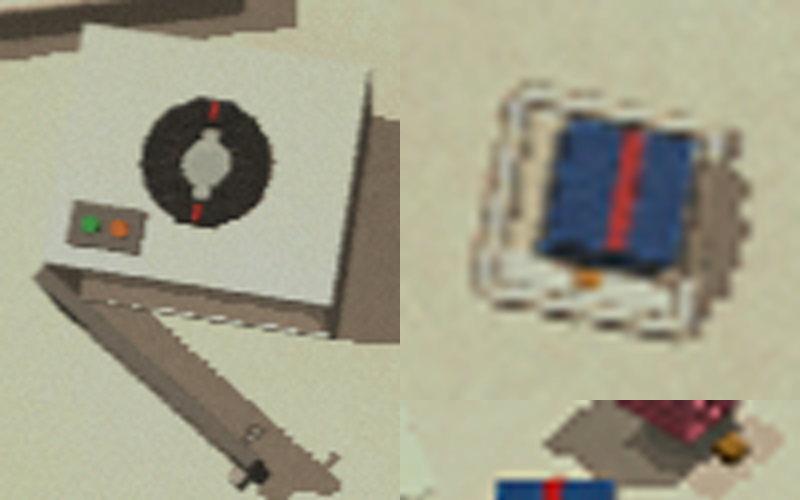

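View pics/c2.png

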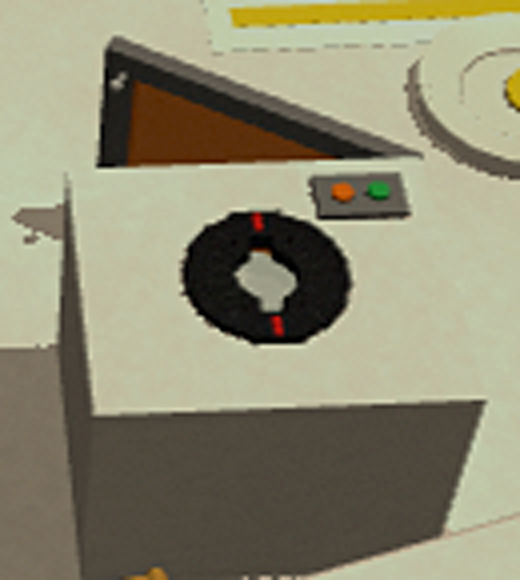

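Run:
```python
from h import *
c=manip.calibration("top"); s=manip.calibration("scene")
def T(x,y,k,x0,y0,z,cam=c): return at_z(cam,(x+.5)/k-.5+x0,(y+.5)/k-.5+y0,z)[:2]
print("roof top")
q=np.array([T(x,y,4,215,155,160) for x,y in [(82,25),(370,72),(333,306),(45,264)]]); print(q.round(1),q.mean(0))
print([np.linalg.norm(q[i]-q[(i+1)%4]).round(1) for i in range(4)])
d1=q[0]-q[1]; d2=q[3]-q[2]; d3=q[0]-q[3]; d4=q[1]-q[2]
print("yaw", [np.degrees(np.arctan2(d[1],d[0])).round(2)-o for d,o in [(d1,90),(d2,90),(d3,0),(d4,0)]])
print("collar top", T(206.5,162,4,215,155,165))
m=[T(215,104,4,215,155,165),T(197,218,4,215,155,165)]; print("marks",m,(m[0]+m[1])/2,np.degrees(np.arctan2(*(m[0]-m[1])[::-1])))
print("scene collar",T(267,276,4,315,190,165,s))
m=[T(257.5,213,4,315,190,165,s),T(278.5,334,4,315,190,165,s)]; print("marks",m,(m[0]+m[1])/2,np.degrees(np.arctan2(*(m[1]-m[0])[::-1])))
q=np.array([T(x,y,4,315,190,160,s) for x,y in [(66,175),(485,402),(93,415)]]); print("roof scene",q)
print("door", T(45,282,4,215,155,151),T(245,466,4,215,155,151),"free top corner scene",T(112,38,4,315,190,151,s),T(422,157,4,315,190,151,s))
m=[T(234,128,10,362,248,74),T(217,250,10,362,248,74)]; print("lamp stripe",m,(m[0]+m[1])/2,np.degrees(np.arctan2(*(m[0]-m[1])[::-1])),np.linalg.norm(m[0]-m[1]))
q=np.array([T(x,y,10,362,248,16) for x,y in [(115,82),(340,130),(293,337),(75,300)]]); print("tray",q,q.mean(0))
q=np.array([T(x,y,10,362,248,74) for x,y in [(168,115),(297,135)]]); print("head",q,np.linalg.norm(q[0]-q[1]))
```

```text
roof top
[[ 7.518e+02  1.987e+02]
 [ 7.158e+02 -1.000e-01]
 [ 5.530e+02  2.660e+01]
 [ 5.843e+02  2.225e+02]] [651.22134849 111.94069198]
[np.float64(202.1), np.float64(165.0), np.float64(198.4), np.float64(169.2)]
yaw [np.float64(-10.290000000000006), np.float64(-9.099999999999994), np.float64(-8.09), np.float64(-9.32)]
collar top [652.72357481 112.04842635]
marks [array([693.27037623, 106.24453134]), array([613.88380274, 118.50299169])] [653.57708948 112.37376152] -8.77798617951803
scene collar [656.54960323 109.51134975]
marks [array([612.62181031, 118.34709154]), array([695.210849  , 103.19210021])] [653.91632965 110.76959587] -10.398031035285632
roof scene [[558.63838481  24.40989689]
 [755.6541414  193.63710843]
 [721.19562537  -2.54919846]]
door [573.44063257 223.75164607] [445.66197394  87.21693807] free top corner scene [447.328752    81.37358214] [579.94215087 228.63375074]
lamp stripe [array([ 479.66612633, -217.51225108]), array([ 444.99305282, -211.72101557])] [ 462.32958957 -214.61663332] -9.482241517109072 35.15338441039175
tray [[ 500.00975064 -189.61046211]
 [ 484.98083445 -255.44276126]
 [ 424.33003923 -239.83747108]
 [ 436.01303342 -176.28751414]] [ 461.33341444 -215.29455215]
head [[ 483.61877198 -198.83515132]
 [ 477.43664392 -235.38605538]] 37.070032301226036
```

The crops confirm the blue head with the red stripe standing in its tray, and the sizes check out: roof about 200 x 167 mm, stripe 35 mm. My estimates:
- **Box:** at (654, 111.5), yaw about -9.4°.
- **Door:** open about 0.58 rad.
- **Lamp:** at (462.3, -214.6), yaw about -9.5°.

Next I plan the door push.

```bash
cat >> h.py <<'E'
BX,BY,BYAW=654.,111.5,np.radians(-9.4)
def rot(a): return np.array([[np.cos(a),-np.sin(a)],[np.sin(a),np.cos(a)]])
def box(p): return np.array([BX,BY])+rot(BYAW)@np.array(p,float)
def doorpose(th,off,z,s=150):
    phi=BYAW-th; p=box([-85,100])+rot(phi)@[-12-off,-s]; return np.array([*p,z,phi])
def cur():
    s=manip.state(); return np.array([*s["position"],s["orientation"][2]])
def rows(a,b,n):
    "n equal steps in world from pose a to b (x,y,z,yaw) as tool rows, rounded"
    out=[];p=np.array(a,float)
    for i in range(1,n+1):
        t=np.array(a)+(np.array(b)-a)*i/n; d=t-p; c,s=np.cos(p[3]),np.sin(p[3])
        r=[round((c*d[0]+s*d[1])/1e3,4),round((s*d[0]-c*d[1])/1e3,4),round(-d[2]/1e3,4),round(-d[3],3)]
        out.append(r)
        w=np.array([c*r[0]+s*r[1],s*r[0]-c*r[1],-r[2]])*1e3
        p=p+np.array([*w,-r[3]])
    return out,p
E
python3 - <<'E'
from h import *
p=cur(); t=doorpose(.58,65,200); print(p,t,rows(p,t,10)[0])
p=t; u=doorpose(.58,65,110); print(rows(p,u,2)[0])
p=doorpose(.58,65,110)
for th in np.arange(.58,-.03,-.0604):
    u=doorpose(th,12,110); r,p=rows(p,u,1 if th<.58 else 2); print(round(th,3),u.round(1),r)
E
```

```text
[ 2.52512264e+02  5.43893551e+02  2.01345110e+02 -4.34759438e-01] [428.23101288 165.83194327 200.          -0.74406095] [[np.float64(0.0319), np.float64(0.0269), np.float64(0.0001), np.float64(0.031)], [np.float64(0.0326), np.float64(0.0259), np.float64(0.0002), np.float64(0.031)], [np.float64(0.0335), np.float64(0.0248), np.float64(0.0001), np.float64(0.031)], [np.float64(0.0342), np.float64(0.0239), np.float64(0.0001), np.float64(0.031)], [np.float64(0.035), np.float64(0.0227), np.float64(0.0002), np.float64(0.031)], [np.float64(0.0356), np.float64(0.0216), np.float64(0.0001), np.float64(0.031)], [np.float64(0.0363), np.float64(0.0206), np.float64(0.0001), np.float64(0.031)], [np.float64(0.0369), np.float64(0.0194), np.float64(0.0002), np.float64(0.03)], [np.float64(0.0374), np.float64(0.0183), np.float64(0.0001), np.float64(0.031)], [np.float64(0.0381), np.float64(0.0171), np.float64(0.0001), np.float64(0.031)]]
[[np.float64(0.0), np.float64(-0.0), np.float64(0.045), np.float64(-0.0)], [np.float64(0.0), np.float64(-0.0), np.float64(0.045), np.float64(-0.0)]]
0.58 [467.2 129.9 110.
[... 703 characters left out ...]
np.float64(-0.0), np.float64(-0.06)]]
0.218 [ 5.083e+02  9.380e+01  1.100e+02 -4.000e-01] [[np.float64(0.0091), np.float64(0.0011), np.float64(-0.0), np.float64(-0.06)]]
0.157 [ 5.163e+02  8.930e+01  1.100e+02 -3.000e-01] [[np.float64(0.0091), np.float64(0.0012), np.float64(-0.0), np.float64(-0.061)]]
0.097 [ 5.246e+02  8.530e+01  1.100e+02 -3.000e-01] [[np.float64(0.0091), np.float64(0.0012), np.float64(-0.0), np.float64(-0.06)]]
0.036 [ 5.331e+02  8.180e+01  1.100e+02 -2.000e-01] [[np.float64(0.0091), np.float64(0.0012), np.float64(-0.0), np.float64(-0.061)]]
-0.024 [ 5.418e+02  7.890e+01  1.100e+02 -1.000e-01] [[np.float64(0.0091), np.float64(0.0011), np.float64(-0.0), np.float64(-0.06)]]
```

>>> apply_moves:
  motion:
    - [0.032,0.027,0,0.031]
    - [0.0325,0.026,0,0.031]
    - [0.0335,0.025,0,0.031]
    - [0.034,0.024,0,0.031]
    - [0.035,0.0225,0,0.031]
    - [0.0355,0.0215,0,0.031]
    - [0.0365,0.0205,0,0.031]
    - [0.037,0.0195,0,0.031]
    - [0.0375,0.0185,0,0.031]
    - [0.038,0.017,0,0.031]
    - [0,0,0.045,0]
    - [0,0,0.046,0]
  hand: 1
  squeeze: 30

```text
time: 1.6
position: [428.4, 165.3, 110.1]
orientation: [-3.141, 0.0, -0.746]
ft_force: [-0.1, 0.5, -0.3]
gripper_width: -0.2
```

>>> apply_moves:
  motion:
    - [0.02,0,0,0]
    - [0.02,0,0,0]
    - [0.01,0,0,0]
    - [0.009,0.001,0,-0.06]
    - [0.009,0.001,0,-0.06]
    - [0.009,0.001,0,-0.06]
    - [0.009,0.001,0,-0.06]
    - [0.009,0.001,0,-0.06]
    - [0.009,0.001,0,-0.06]

```text
time: 2.72
position: [506.0, 96.7, 111.1]
orientation: [3.141, 0.001, -0.383]
ft_force: [-0.3, -0.1, -0.1]
gripper_width: 0.1
```

>>> apply_moves:
  motion:
    - [0.009,0.001,0,-0.06]
    - [0.009,0.001,0,-0.06]
    - [0.009,0.001,0,-0.06]
    - [0.005,0,0,-0.04]
    - [0.004,0,0,0]

```text
time: 3.35
position: [538.2, 83.3, 111.0]
orientation: [3.14, 0.003, -0.164]
ft_force: [-0.9, -1.1, -0.8]
gripper_width: 0.4
```

Run:
```python
from h import *
print(cur(), manip.state()["ft_force"], rot(-BYAW)@(cur()[:2]-[BX,BY]))
```

```text
[ 5.38207556e+02  8.32874186e+01  1.11031940e+02 -1.64403571e-01] [-0.93970108 -1.12889544 -0.77542166] [-109.62975502  -46.74565981]
```

>>> apply_moves:
  motion:
    - [0.002,0,0,0]
    - [0.002,0,0,0]
    - [0,0,0,0]

```text
time: 3.72
position: [539.7, 83.3, 110.9]
orientation: [3.14, 0.008, -0.164]
ft_force: [-19.5, 4.0, 9.8]
gripper_width: -0.2
```

Run:
```python
from h import *
t=manip.read_camera("top"); s=manip.read_camera("scene")
f=lambda i,x,y,w,h,k:cv2.convertScaleAbs(cv2.resize(i[y:y+h,x:x+w],None,fx=k,fy=k,interpolation=cv2.INTER_CUBIC),alpha=1.5)
save(np.hstack([f(t,215,155,100,125,4),f(s,315,190,100,125,4)]),"door1.png"); print(manip.state()["ft_force"])
```

```text
[-18.63873861   2.62488038   8.60904299]
```

View pics/door1.png

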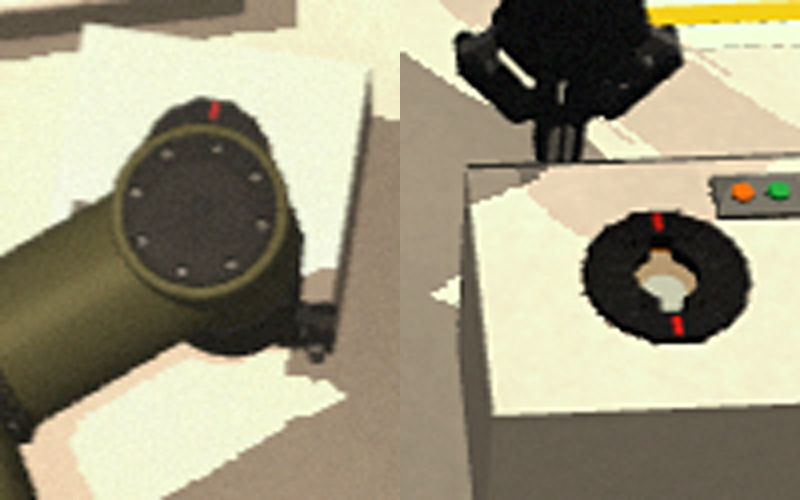

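>>> apply_moves:
  motion:
    - [0.001,0,0,0]
    - [0,0,0,0]
    - [-0.02,0,0,0]
    - [-0.03,0,0,0]
    - [0,0,-0.05,0]
    - [0,0,-0.06,0]

```text
time: 4.58
position: [494.2, 91.0, 221.5]
orientation: [3.14, 0.002, -0.164]
ft_force: [1.5, -0.0, 0.9]
gripper_width: -0.1
```

Run:
```python
from h import *
p=cur(); print(p, rows(p,[462.3,-214.6,220,-.165],7)[0][:2])
```

```text
[ 4.94214948e+02  9.09819945e+01  2.21505827e+02 -1.64185322e-01] [[np.float64(0.0026), np.float64(0.0438), np.float64(0.0002), np.float64(0.0)], [np.float64(0.0027), np.float64(0.0438), np.float64(0.0002), np.float64(0.0)]]
```

>>> apply_moves:
  motion:
    - [0.0025,0.04,0,0]
    - [0.0025,0.044,0,0]
    - [0.0025,0.044,0,0]
    - [0.0025,0.044,0,0]
    - [0.0025,0.044,0,0]
    - [0.0025,0.044,0,0]
    - [0.0025,0.044,0,0]
    - [0,0,0,0]
    - [0,0,0,0]
  hand: 0
  squeeze: 70

```text
time: 5.7
position: [462.7, -211.5, 221.2]
orientation: [-3.141, -0.0, -0.165]
ft_force: [0.3, 0.8, 0.6]
gripper_width: 85.3
```

Run:
```python
from h import *
import json
c=manip.calibration("wrist"); w=manip.read_camera("wrist"); t=manip.read_camera("top"); s=manip.read_camera("scene")
json.dump({k:np.array(v).tolist() for k,v in c.items()},open("wc1.json","w"))
for n,i in [("w1",w),("t1",t),("s1",s)]: save(i,n+".png")
print(cur(),proj(c,[[462.3,-214.6,74]]),c["vertical_fov"])
f=lambda i,x,y,w,h,k:cv2.convertScaleAbs(cv2.resize(i[y:y+h,x:x+w],None,fx=k,fy=k,interpolation=cv2.INTER_CUBIC),alpha=1.3)
save(np.hstack([cv2.resize(f(w,0,0,640,480,.625),(400,300)),f(t,215,155,100,75,4)]),"m1.png")
```

```text
[ 4.62878190e+02 -2.10837587e+02  2.21409281e+02 -1.63412925e-01] [[320.01738899 205.83615385]] 67.70248399310273
```

View pics/m1.png

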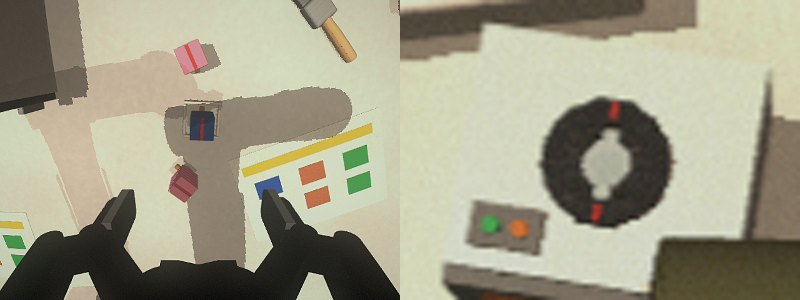

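Run:
```python
import cv2,numpy as np
w=cv2.imread("pics/w1.png");t=cv2.imread("pics/t1.png");s=cv2.imread("pics/s1.png")
f=lambda i,x,y,w,h,k:cv2.convertScaleAbs(cv2.resize(i[y:y+h,x:x+w],None,fx=k,fy=k,interpolation=cv2.INTER_CUBIC),alpha=1.5)
a=f(w,282,150,80,100,5)
cv2.imwrite("pics/m2.png",np.hstack([a,np.vstack([f(s,315,190,100,62,4),f(t,215,205,100,63,4)])]))
```

```text
(no output)
```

View pics/m2.png

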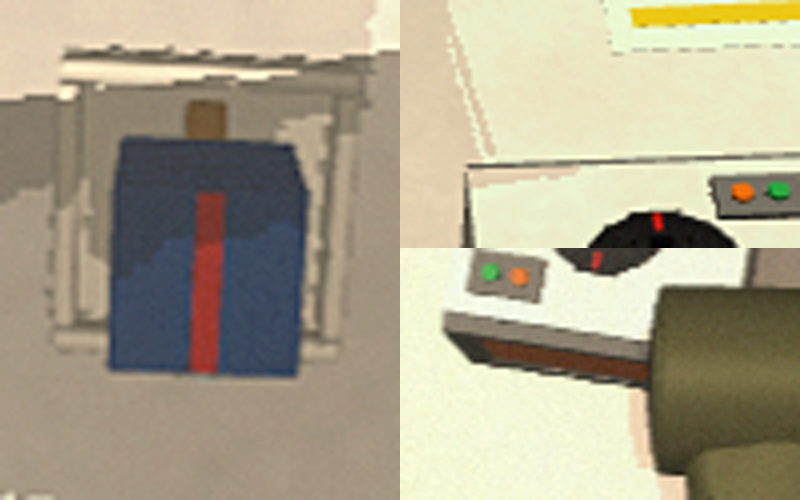

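The door is shut: its top edge runs parallel to the roof's front edge and the amber face is flush. Now I measure the lamp's top face from the wrist crop.

Run:
```python
from h import *
import json
c=json.load(open("wc1.json"))
P=lambda x,y,z:at_z(c,(x+.5)/5-.5+282,(y+.5)/5-.5+150,z)[:2]
q=np.array([P(x,y,74) for x,y in [(113,192),(308,192),(298,377),(108,372)]]); print(q,q.mean(0),[np.linalg.norm(q[i]-q[(i+1)%4]).round(1) for i in range(4)])
print([np.degrees(np.arctan2(*d[::-1])) for d in (q[0]-q[3],q[1]-q[2],q[0]-q[1],q[3]-q[2])])
m=[P(211,192,74),P(204,374,74)];print(m,(m[0]+m[1])/2,np.degrees(np.arctan2(*(m[0]-m[1])[::-1])))
q=np.array([P(x,y,16) for x,y in [(65,60),(368,80),(340,350),(58,340)]]);print("tray",q.mean(0),q)
print(cur())
```

```text
[[ 481.09919435 -203.15798164]
 [ 475.31784588 -238.01497309]
 [ 440.78429075 -231.19314905]
 [ 447.58553759 -196.24427005]] [ 461.19671714 -217.15259346] [np.float64(35.3), np.float64(35.2), np.float64(35.6), np.float64(34.2)]
[np.float64(-11.656332971956887), np.float64(-11.174446703277733), np.float64(80.58270451860643), np.float64(78.9875634168613)]
[array([ 478.18546872, -220.67107092]), array([ 444.25153014, -213.90805374])] [ 461.21849943 -217.28956233] -11.271335575081173
tray [ 462.17259278 -218.43662638] [[ 498.83444799 -194.06369837]
 [ 484.32223046 -256.10892968]
 [ 426.547552   -242.22275335]
 [ 438.98614069 -181.35112413]]
[ 4.62878190e+02 -2.10837587e+02  2.21409281e+02 -1.63412925e-01]
```

>>> apply_moves:
  motion:
    - [-0.0005,0.0055,0,0.024]
    - [0,0,0.045,0]
    - [0,0,0.045,0]
    - [0,0,0.045,0]
    - [0,0,0.03,0]
    - [0,0,0.01,0]
    - [0,0,0,0]

```text
time: 6.72
position: [461.3, -217.1, 46.8]
orientation: [3.141, -0.0, -0.189]
ft_force: [-0.0, 0.3, 0.7]
gripper_width: 85.5
```

>>> apply_moves:
  motion:
    - [0,0,0,0]
    - [0,0,0,0]
    - [0,0,0,0]
    - [0,0,0,0]
    - [0,0,0,0]
    - [0,0,0,0]
    - [0,0,0,0]
    - [0,0,0,0]
  hand: 1
  squeeze: 70

```text
time: 7.72
position: [461.1, -217.1, 46.3]
orientation: [3.141, 0.0, -0.189]
ft_force: [-0.1, -0.5, 0.2]
gripper_width: -0.0
```

Run:
```python
from h import *
w=manip.read_camera("wrist"); t=manip.read_camera("top"); s=manip.read_camera("scene")
f=lambda i,x,y,w,h,k:cv2.convertScaleAbs(cv2.resize(i[y:y+h,x:x+w],None,fx=k,fy=k,interpolation=cv2.INTER_CUBIC),alpha=1.5)
save(np.hstack([f(w,0,0,640,480,.625),f(s,170,190,100,75,4)]),"m3.png")
print(manip.state())
```

```text
{'time': 7.875, 'qpos': array([-4.40782685e-02, -1.67071757e-01, -3.97875283e-01,  1.02454759e-04,
       -1.34002995e+00,  1.42605899e+00]), 'qd': array([-5.49838157e-05,  2.00133856e-05, -1.73906743e-03, -1.54930251e-03,
        1.30370807e-03, -3.61118043e-04]), 'tau': array([-1.74626814e-03, -2.53974152e+01,  3.38529575e+01,  6.75537765e+00,
       -9.00628238e-04,  3.82423002e-05]), 'position': array([ 461.15051072, -217.06845172,   46.31320962]), 'orientation': array([ 3.14148860e+00,  2.23792196e-05, -1.88792173e-01]), 'ft_force': array([0.57020369, 0.00214087, 0.03989879]), 'ft_torque': array([ 0.00270409, -0.02277893,  0.0192404 ]), 'gripper_width': -0.17290038776664024}
```

View pics/m3.png

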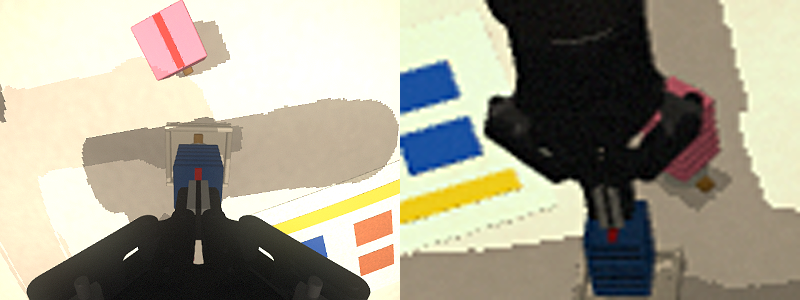

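Run:
```python
from h import *
c={n:manip.calibration(n) for n in("wrist","top","scene")}
I={n:manip.read_camera(n) for n in c}
p=cur(); print(p)
for n in c:
    u=proj(c[n],[[p[0],p[1],p[2]-8],[p[0],p[1],p[2]],[461.3,-216.5,74],[461.3,-216.5,16]]); print(n,u.round(1).tolist())
def crop(n,x,y,w,h,k):
    i=np.ascontiguousarray(I[n][y:y+h,x:x+w]); i=cv2.convertScaleAbs(cv2.resize(i,None,fx=k,fy=k,interpolation=cv2.INTER_CUBIC),alpha=1.5)
    for j,P in enumerate([[p[0],p[1],p[2]-8],[461.3,-216.5,74]]):
        u=(proj(c[n],[P])[0]-[x,y]+.5)*k-.5; cv2.circle(i,tuple(int(a) for a in u),3,[(0,255,0),(255,255,0)][j],-1)
    return i
save(np.hstack([crop("wrist",240,170,160,240,2.5),crop("scene",200,225,50,75,8)]),"m4.png")
save(I["scene"],"s2.png");save(I["top"],"t2.png");save(I["wrist"],"w2.png")
```

```text
[ 4.61155320e+02 -2.17057040e+02  4.63464024e+01 -1.88813111e-01]
wrist [[316.3, 269.9], [316.3, 276.2], [314.9, 302.5], [315.4, 254.4]]
top [[383.6, 268.1], [383.9, 267.8], [384.8, 266.8], [382.5, 268.8]]
scene [[224.9, 253.7], [224.5, 251.6], [223.3, 244.2], [226.2, 259.5]]
```

View pics/m4.png

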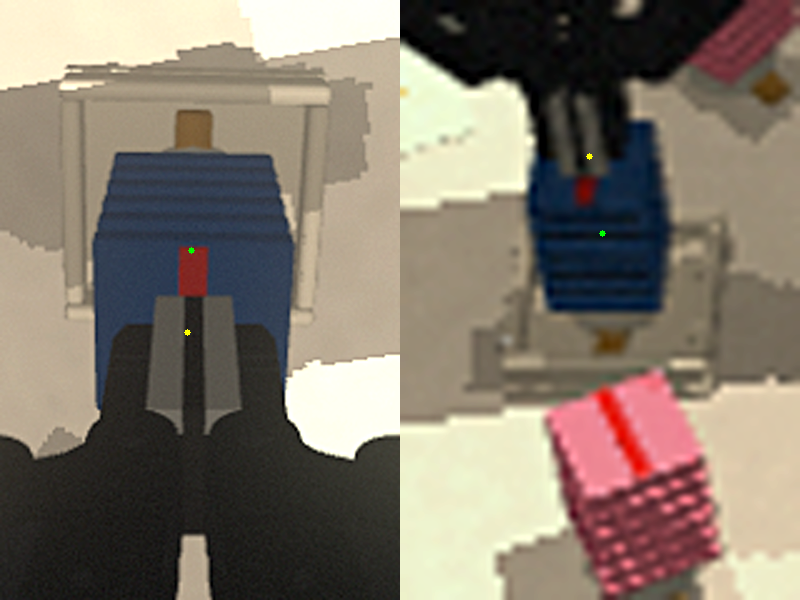

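Run:
```python
from h import *
import json
c=manip.calibration("wrist"); s=manip.calibration("scene"); p=cur(); cs=np.array([np.cos(p[3]),np.sin(p[3])])
for z in (38,46,54,60,66,72,78,84):
    P=[[*(p[:2]+11*cs),z]]; print(z,proj(c,P)[0].round(1),proj(s,P)[0].round(1))
print("obs wrist v 288.4, scene v ~246.5")
c=json.load(open("wc1.json")); p=[462.88,-210.84,221.4,-.1634]; cs=np.array([np.cos(p[3]),np.sin(p[3])]); n=np.array([-cs[1],cs[0]])
for dz in (-8,0,8,16,24,32,40): print(dz,proj(c,[[*(np.array(p[:2])+11*cs+k*n),p[2]+dz] for k in(42.5,-42.5)]).round(1).tolist())
w=cv2.imread("pics/w1.png"); i=cv2.convertScaleAbs(w[280:480,100:540],alpha=2.2)
cv2.imwrite("pics/m5.png",cv2.resize(i,None,fx=1.8,fy=1.8))
```

```text
38 [316.3 251.1] [224.5 257.2]
46 [316.3 256.9] [224.1 255.1]
54 [316.2 263. ] [223.7 253. ]
60 [316.2 268. ] [223.4 251.4]
66 [316.2 273.4] [223.1 249.8]
72 [316.1 279.1] [222.8 248.1]
78 [316.1 285.2] [222.5 246.5]
84 [316.1 291.7] [222.1 244.8]
obs wrist v 288.4, scene v ~246.5
-8 [[236.8, 251.3], [393.2, 251.2]]
0 [[233.6, 257.1], [396.2, 256.9]]
8 [[230.1, 263.2], [399.6, 263.1]]
16 [[226.3, 270.0], [403.1, 269.8]]
24 [[222.1, 277.3], [407.1, 277.1]]
32 [[217.6, 285.3], [411.3, 285.1]]
40 [[212.7, 294.1], [416.0, 294.0]]
```

View pics/m5.png

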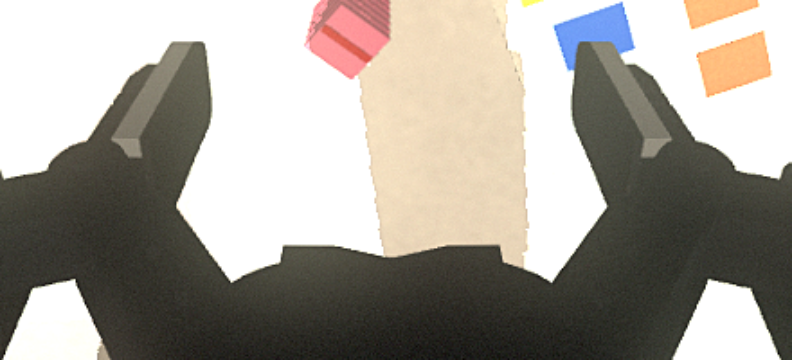

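The images and the spec disagree. In both the wrist and scene views the closed fingertips sit at z ≈ 79, just above the lamp top. The reported TCP and the 8 mm in the spec put them at 38. So the fingertips really stand about 40 mm higher than stated, and the jaws closed over empty air. The lamp hasn't moved. I'll open, go 40 mm lower in short rows while watching the force, and grip again.

>>> apply_moves:
  motion:
    - [0,0,0,0]
    - [0,0,0,0]
    - [0,0,0,0]
    - [0,0,0,0]
    - [0,0,0,0]
    - [0,0,0,0]
    - [0,0,0.01,0]
    - [0,0,0.01,0]
    - [0,0,0,0]
  hand: 0

```text
time: 9.15
position: [460.2, -216.9, 24.7]
orientation: [3.142, 0.003, -0.189]
ft_force: [-0.3, -0.1, 0.2]
gripper_width: 85.2
```

>>> apply_moves:
  motion:
    - [0,0,0.01,0]
    - [0,0,0.008,0]
    - [0,0,0,0]

```text
time: 9.52
position: [460.5, -216.9, 7.3]
orientation: [3.142, 0.002, -0.189]
ft_force: [-0.0, -0.4, -0.8]
gripper_width: 85.1
```

>>> apply_moves:
  motion:
    - [0,0,0,0]
    - [0,0,0,0]
    - [0,0,0,0]
    - [0,0,0,0]
    - [0,0,0,0]
    - [0,0,0,0]
    - [0,0,0,0]
  hand: 1
  squeeze: 70

```text
time: 10.4
position: [461.6, -217.1, 8.9]
orientation: [3.141, -0.001, -0.189]
ft_force: [-0.1, 0.3, 3.9]
gripper_width: 35.4
```

The lamp is gripped at an opening of 35.4 mm. I lift it and look.

>>> apply_moves:
  motion:
    - [0,0,-0.01,0]
    - [0,0,-0.03,0]
    - [0,0,-0.045,0]
    - [0,0,-0.045,0]
    - [0,0,-0.045,0]
    - [0,0,-0.025,0]
    - [0,0,0,0]

```text
time: 11.28
position: [461.7, -217.2, 210.2]
orientation: [-3.141, -0.003, -0.189]
ft_force: [-0.1, 0.9, -1.6]
gripper_width: 35.4
```

Run:
```python
from h import *
import json
p=cur(); c=manip.calibration("wrist"); w=manip.read_camera("wrist"); s=manip.read_camera("scene"); sc=manip.calibration("scene")
save(w,"w3.png"); save(s,"s3.png"); json.dump({k:np.array(v).tolist() for k,v in c.items()},open("wc3.json","w"))
cs=np.array([np.cos(p[3]),np.sin(p[3])]); n=np.array([-cs[1],cs[0]])
L=lambda x,y,z:[*(p[:2]+x*cs+y*n),p[2]+z]
Q=[L(x,y,65.) for x,y in[(18,18),(18,-18)]]+[L(18,18,15),L(18,-18,15),L(23,0,2),L(23,0,-4)]
print(p,manip.state()["ft_force"])
def ann(img,cal,k,x0,y0,W,H):
    i=cv2.convertScaleAbs(cv2.resize(np.ascontiguousarray(img[y0:y0+H,x0:x0+W]),None,fx=k,fy=k,interpolation=cv2.INTER_CUBIC),alpha=1.5)
    for u in proj(cal,Q): cv2.circle(i,tuple(int(a) for a in (u-[x0,y0]+.5)*k-.5),2,(0,255,0),-1)
    return i
print(proj(c,Q).round(1).tolist(),proj(sc,Q).round(1).tolist())
u=proj(sc,[L(0,0,30)])[0].astype(int)
save(np.hstack([ann(w,c,4,270,190,100,130),ann(s,sc,8,u[0]-25,u[1]-35,50,65)]),"m6.png"); print(u)
```

```text
[ 4.61676008e+02 -2.17173404e+02  2.10188327e+02 -1.88926616e-01] [-0.3176245  -1.06334344 -1.72585297]
[[263.6, 310.9], [368.1, 311.0], [278.3, 255.6], [354.0, 255.6], [316.2, 236.6], [316.3, 232.8]] [[218.8, 186.7], [201.5, 186.9], [221.8, 204.0], [205.1, 204.3], [214.1, 210.1], [214.5, 212.1]]
[213 193]
```

View pics/m6.png

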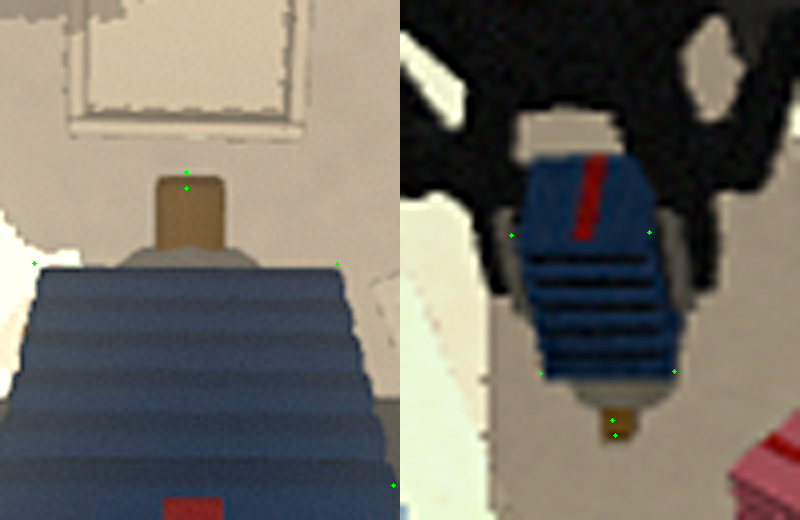

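Run:
```python
from h import *
p=cur(); print(p); print([[float(v) for v in r] for r in rows(p,[653,111.5,208,-.163],9)[0]])
```

```text
[ 4.60694553e+02 -2.16657221e+02  2.06920669e+02 -1.88773436e-01]
[[0.0141, -0.0398, -0.0001, -0.003], [0.0143, -0.0398, -0.0001, -0.003], [0.0144, -0.0397, -0.0002, -0.003], [0.0145, -0.0397, -0.0001, -0.002], [0.0146, -0.0397, -0.0001, -0.003], [0.0147, -0.0396, -0.0001, -0.003], [0.0148, -0.0396, -0.0001, -0.003], [0.0149, -0.0395, -0.0002, -0.003], [0.0151, -0.0395, -0.0001, -0.003]]
```

>>> apply_moves:
  motion:
    - [0.0145,-0.03,0,-0.003]
    - [0.0145,-0.04,0,-0.003]
    - [0.0145,-0.04,0,-0.003]
    - [0.0145,-0.04,0,-0.003]
    - [0.0145,-0.04,0,-0.003]
    - [0.0145,-0.04,0,-0.003]
    - [0.0145,-0.04,0,-0.003]
    - [0.015,-0.04,0,-0.003]
    - [0.0145,-0.03,0,-0.002]
    - [0,-0.016,0,0]
    - [0,0,0,0]
    - [0,0,0,0]

```text
time: 12.88
position: [652.0, 109.7, 208.0]
orientation: [3.141, 0.001, -0.163]
ft_force: [-0.6, -0.9, -1.0]
gripper_width: 35.5
```

```bash
cat > look.py <<'E'
from h import *
import json,sys
tag=sys.argv[1]
p=cur(); c=manip.calibration("wrist"); w=manip.read_camera("wrist"); s=manip.read_camera("scene"); sc=manip.calibration("scene")
save(w,"w"+tag+".png"); save(s,"s"+tag+".png"); json.dump([p.tolist(),{k:np.array(v).tolist() for k,v in c.items()}],open("wc"+tag+".json","w"))
print(p,manip.state()["ft_force"],manip.state()["gripper_width"])
f=lambda i,x,y,w,h,k:cv2.convertScaleAbs(cv2.resize(i[y:y+h,x:x+w],None,fx=k,fy=k,interpolation=cv2.INTER_CUBIC),alpha=1.5)
save(np.hstack([f(w,245,150,150,130,3.3)[:429],f(s,345,170,75,107,4)[:428+1][:429] if 0 else cv2.resize(f(s,345,180,75,107,4),(300,429))]),"m"+tag+".png")
E
python3 look.py 7
```

```text
[ 6.52043448e+02  1.09722869e+02  2.07974116e+02 -1.63225276e-01] [ 0.04406355 -0.13137353 -1.33078874] 35.39642304943832
```

View pics/m7.png

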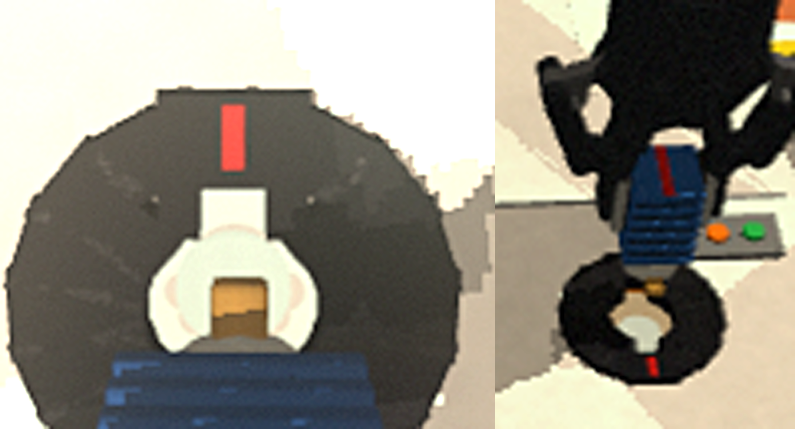

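Run:
```python
from h import *
import json
p,c=json.load(open("wc7.json")); k=3.3
P=lambda x,y,z:at_z(c,(x+.5)/k-.5+245,(y+.5)/k-.5+150,z)[:2]
yaw=p[3]
loc=lambda q:(rot(-yaw)@(q-np.array(p[:2]))).round(2)
for zf in(-5.5,-4,-2.5): print("lug end L/R bottom",zf,loc(P(212,280,p[2]+zf)),loc(P(267,279,p[2]+zf)),"expect x 23")
print("slot end",loc(P(201,188,165)),loc(P(267,188,165)),"mark",loc(P(222,104,165)),loc(P(245,104,165)),loc(P(222,170,165)),loc(P(245,170,165)))
print("bore widest",loc(P(148,302,165)),loc(P(319,302,165)),"slot corner",loc(P(201,239,165)),loc(P(267,239,165)))
print("head bottom corners at+15",loc(P(110,352,p[2]+15)),loc(P(368,352,p[2]+15)))
```

```text
lug end L/R bottom -5.5 [21.54  3.92] [21.71 -4.85] expect x 23
lug end L/R bottom -4 [22.06  3.88] [22.23 -4.81] expect x 23
lug end L/R bottom -2.5 [22.58  3.85] [22.75 -4.77] expect x 23
slot end [26.78  6.74] [26.78 -5.67] mark [42.72  2.73] [42.72 -1.5 ] [30.25  2.78] [30.26 -1.52]
bore widest [ 3.93 17.26] [  3.94 -15.96] slot corner [16.74  6.84] [16.75 -5.75]
head bottom corners at+15 [17.69 18.22] [ 17.71 -18.98]
```

>>> apply_moves:
  motion:
    - [0.0013,-0.001,0,0]
    - [0,0,0.015,0]
    - [0,0,0.015,0]
    - [0,0,0.005,0]
    - [0,0,0,0]
    - [0,0,0,0]

```text
time: 13.72
position: [654.2, 111.2, 173.9]
orientation: [-3.141, -0.001, -0.163]
ft_force: [-0.4, -0.5, -1.7]
gripper_width: 35.6
```

>>> apply_moves:
  motion:
    - [0,0,0.004,0]
    - [0,0,0.004,0]
    - [0,0,0.003,0]
    - [0,0,0.002,0]
    - [0,0,0,0]
    - [0,0,0,0]

```text
time: 14.48
position: [654.0, 111.2, 160.5]
orientation: [3.142, -0.0, -0.163]
ft_force: [-0.1, 0.3, -1.1]
gripper_width: 35.4
```

The lamp is entering freely: the foot is about 8 mm below the collar's top with no side load.

>>> apply_moves:
  motion:
    - [0,0,0.003,0]
    - [0,0,0.002,0]
    - [0,0,0,0]
    - [0,0,0,0]

```text
time: 14.98
position: [654.1, 111.2, 155.9]
orientation: [-3.141, -0.001, -0.163]
ft_force: [-0.8, 0.1, 1.5]
gripper_width: 35.2
```

>>> apply_moves:
  motion:
    - [0,0,0.002,0]
    - [0,0,0.002,0]
    - [0,0,0,0]
    - [0,0,0,0]

```text
time: 15.48
position: [654.1, 111.2, 151.6]
orientation: [-3.142, -0.001, -0.163]
ft_force: [-0.3, 0.8, 3.6]
gripper_width: 35.5
```

>>> apply_moves:
  motion:
    - [0,0,0.002,0]
    - [0,0,0,0]
    - [0,0,0,0]

```text
time: 15.85
position: [654.1, 111.2, 149.9]
orientation: [-3.141, -0.001, -0.163]
ft_force: [-0.9, 1.1, 5.8]
gripper_width: 35.2
```

```bash
python3 look.py 8; python3 -c "
from h import *
s=manip.state();print(s['qpos'],s['ft_torque'])"
```

```text
[ 6.54124570e+02  1.11204162e+02  1.49905369e+02 -1.62712470e-01] [-0.56299358  0.04027354  5.60923931] 35.35880666986401
[ 4.69306664e-01  2.07374776e-01  1.71911824e-01  3.79265154e-04
 -1.53449115e+00  9.38793745e-01] [0.36839032 0.48557796 0.00434364]
```

View pics/m8.png

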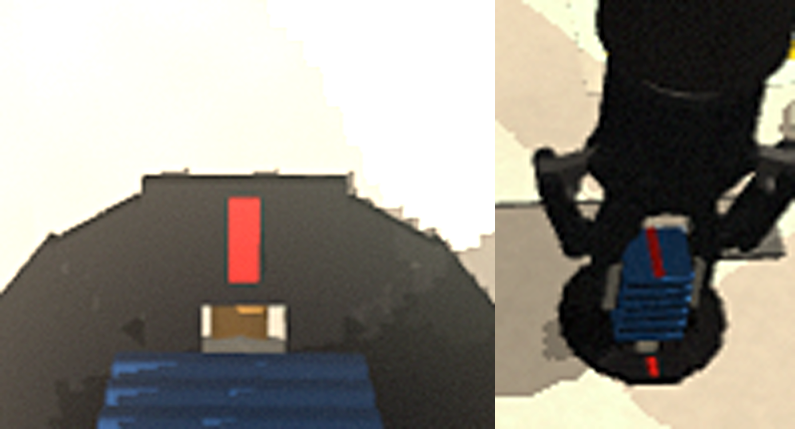

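The lug sits in the slot, and the head is at the collar with about 7 N on the spring. Now the clockwise turn (tool +z).

>>> apply_moves:
  motion:
    - [0,0,0,0.06]
    - [0,0,0,0.1]
    - [0,0,0,0.12]
    - [0,0,0,0.12]
    - [0,0,0,0.12]
    - [0,0,0,0.12]
    - [0,0,0,0]

```text
time: 16.82
position: [654.3, 110.6, 149.9]
orientation: [-3.141, -0.001, -0.803]
ft_force: [0.2, -1.2, 4.7]
gripper_width: 35.0
```

```bash
python3 -c "
from h import *
s=manip.state();print(cur(),s['ft_force'],s['ft_torque'])"
```

```text
[654.30433649 110.58679337 149.89853733  -0.80292751] [ 0.20663865 -1.22383317  4.67344124] [-0.40692665 -0.00958156  0.04875902]
```

>>> apply_moves:
  motion:
    - [0,0,0,0.12]
    - [0,0,0,0.12]
    - [0,0,0,0.12]
    - [0,0,0,0.12]
    - [0,0,0,0.12]
    - [0,0,0,0.12]
    - [0,0,0,0.08]
    - [0,0,0,0]
    - [0,0,0,0]

```text
time: 17.95
position: [653.7, 110.3, 149.9]
orientation: [3.141, -0.001, -1.601]
ft_force: [-2.4, -1.1, 6.4]
gripper_width: 35.4
```

```bash
python3 -c "
from h import *
s=manip.state();print(cur(),s['ft_force'],s['ft_torque'])"
```

```text
[653.68535249 110.30989461 149.88048476  -1.60142394] [-2.42157582 -1.06183579  6.43717299] [-0.58053584  0.96986535  0.07973239]
```

>>> apply_moves:
  motion:
    - [0,0,0,0.06]
    - [0,0,0,0.05]
    - [0,0,0,0]
    - [0,0,0,0]

```text
time: 18.45
position: [653.6, 110.3, 149.9]
orientation: [3.141, -0.001, -1.711]
ft_force: [-3.3, -1.7, 6.6]
gripper_width: 35.3
```

```bash
python3 -c "
from h import *
s=manip.state();print(cur(),s['ft_force'],s['ft_torque'])"
```

```text
[653.59296807 110.3197806  149.86884894  -1.71140228] [-3.31245938 -1.68247499  6.62597063] [-0.50478991  1.10374141  0.10253184]
```

>>> apply_moves:
  motion:
    - [0,0,0,0.03]
    - [0,0,0,0.01]
    - [0,0,0,0]
    - [0,0,0,0]

```text
time: 18.95
position: [653.6, 110.3, 149.9]
orientation: [3.141, -0.002, -1.751]
ft_force: [-2.7, -1.9, 6.0]
gripper_width: 35.4
```

```bash
python3 look.py 9; python3 -c "
from h import *
s=manip.state();print(s['ft_force'],s['ft_torque'])"
```

```text
[653.55483965 110.27554865 149.88168487  -1.75064607] [-2.98999853 -3.01073032  6.33840005] 35.01967699570845
[-2.98999853 -3.01073032  6.33840005] [-0.66268817  1.21760235  0.48103838]
```

View pics/m9.png

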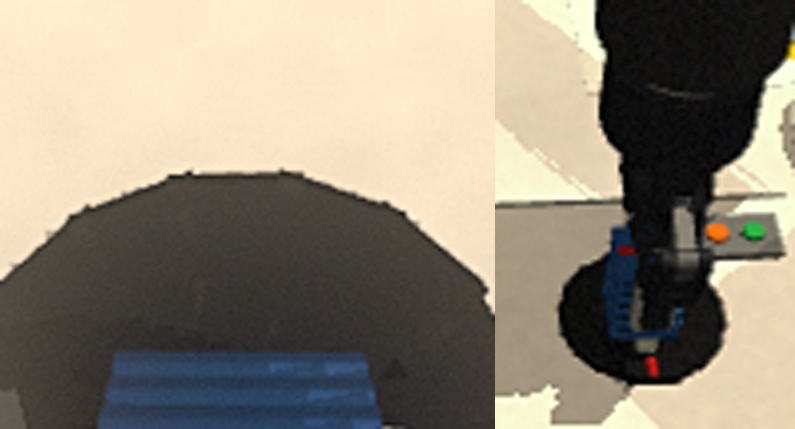

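The torque jumped from 0.10 to 0.48 N m at a tool turn of 1.59 rad, so the cup is at its stop. I check that it stays there for a moment and then hand in.

>>> apply_moves:
  motion:
    - [0,0,0,0]
    - [0,0,0,0]
    - [0,0,0,0]
    - [0,0,0,0]
    - [0,0,0,0]
    - [0,0,0,0]
    - [0,0,0,0]
    - [0,0,0,0]

```text
time: 20.05
position: [653.5, 110.3, 149.9]
orientation: [3.141, -0.002, -1.751]
ft_force: [-2.9, -2.1, 5.8]
gripper_width: 35.0
```

```bash
python3 -c "
from h import *
s=manip.state();print(cur(),s['ft_force'],s['ft_torque'],s['gripper_width']); a=manip.read_camera('top').astype(int); b=cv2.imread('pics/top0.png')[...,::-1].astype(int)
for n,(x,y) in dict(silver=(413,193),gold=(364,184),plate=(175,288),bear=(160,211),brush=(452,222)).items(): print(n,abs(a-b)[y-8:y+8,x-8:x+8].mean().round(1))
print(manip.hand_in())"
```

```text
[653.54541781 110.29981327 149.90453236  -1.75059033] [-2.94098059 -2.10585019  5.84998187] [-0.64767489  1.15373935  0.5370381 ] 34.98961743503501
silver 9.0
gold 6.8
plate 20.3
bear 43.9
brush 17.7
the job is handed in; nothing more can be done
None
```

I pushed the door shut, fitted the lamp in the roof socket, pressed it down and turned it clockwise to the stop. I handed it in at about 20 s with the lamp still gripped, pressed and turned.

**What the last checks showed**
- **Door:** I pushed it onto a hard stop at about 19 N. Pictures after backing off show its edge parallel with the roof's front edge. I could not read the joint angle itself.
- **Lamp:** The tool turned 1.59 rad in all. The torque then rose from 0.10 to about 0.5 N m, so I take the socket to be at its stop.
- **Hold:** It held for a second with about 7.5 N downward, a 35 mm grip opening and no drift.

**What disagreed or failed**
- **Fingertip position:** The pictures put the fingertips about 40 mm farther back than the tool description says. My first grasp closed on air above the lamp. I measured the offset in the images and the second grasp worked. It also means the door push landed near the door's top edge, not at 110 mm up.
- **Undisturbed objects:** My before-and-after picture comparison does not settle it. The shakers changed little. The plate, brush and bear patches changed more, with the bear the most. That may be the arm hiding them or its shadow, but I handed in without checking. I saw no unexpected force on the free moves, and the tool passed well above them.

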